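# Set the vacuum flow block

### The job

Set up the vacuum flow block: turn the red valve lever from shut to half open, so that it points over the yellow middle mark of its dial. Then turn the brass thumbscrew clockwise until it seats, back it off a quarter turn, and finish while still gripping the thumbscrew there, with the valve left half open and the loose things on the bench undisturbed.

Things in the scene. Friction and masses are not known exactly. Their poses are not given: they have to be found in the camera images.
- flow_block: vacuum flow block, fixed to the bench: aluminium, 62 x 170 mm (x, y), top 44 mm above the bench, on a dark base plate 76 x 196 x 8 mm, brass hose barb at each end (218 mm overall), small gauge in front. Origin under its centre at bench height; y runs along it from the thumbscrew's end to the valve's end, x away from the robot, z up. Place and yaw vary (yaw up to 0.3 rad).
- valve_lever (a joint): opening of the red valve lever, rad: 0 shut (points along the block's +x, away from the robot, at a white mark), 0.785 half open (yellow mark), 1.571 fully open (points along the block's +y, second white mark). Turns counter-clockwise seen from above, vertical axis; friction of 0.08 N m keeps it where it is left. Starts between 0 and 0.4.
- valve_axis (a point): point on the vertical axis of the valve lever, 70 mm above the bench, at (0, +50 mm) in the block's frame
- lever_grip (a point): centre of the lever's upright grip, 48 mm from the valve axis, 70 mm above the bench. The grip is 26 mm long (along the lever), 12 mm wide, 24 mm high, from 56 to 82 mm above the bench (with the arm under it); beneath is the dial at 46 mm or, beyond the block, open air. A low arm joins it to a hub of 12 mm radius.
- needle_screw (a joint): angle by which the brass thumbscrew is backed off from its seat, rad: 0 seated (hard stop), grows counter-clockwise seen from above, 1.571 a quarter turn back; hard stop at 3.6. Vertical axis; it does not rise or sink. Friction 0.04 N m keeps it where it is left. Starts between 0.6 and 1.45.
- screw_head: flat brass head of the thumbscrew: 32 mm long (its x), 9 mm thick (y), 24 mm high; origin on the screw's axis, at (0, -45 mm) in the block's frame, at the head's underside 59 mm above the bench. A red line on top marks the +x half: seated, it points along the block's +x to a white mark on the dial; a quarter turn back, along the block's +y to a yellow mark.
- screw_grip (a point): point on the screw's axis inside the flat head, 73 mm above the bench, 10 mm below the head's top; below the head a collar (17 mm wide, from 54 mm) and boss of 11 mm radius, dial at 46 mm
- flux_syringe: bystander: a loose white syringe with blue tip, 130 mm long, lying right of the block; leave alone
- tweezers_curved: bystander: loose steel tweezers, 122 mm long, lying near the front right; leave alone
- solder_spool: bystander: loose blue spool of solder, 54 mm across; leave alone
- tape_roll: bystander: loose black roll of tape, 62 mm across, lying behind; leave alone
- wick_spool: bystander: small loose white spool, 36 mm across, lying behind; leave alone

How it is judged:
On the way, in this order (a step that is already met when the one before it is completed fails the run):
1. the valve lever stands half open (45 degrees, within 8) (value of joint valve_lever between 0.645 and 0.925 rad), for 0.3 s.
2. the thumbscrew is turned in to its seat (within 4 degrees), the valve still half open (all of step 1 and value of joint needle_screw below 0.07 rad), for 0.2 s.
At the end, for the whole second after the job is handed in: the thumbscrew, after it was seated, stands a quarter turn (90 degrees, within 10) back from its seat, at rest and gripped by the fingers with more than 5 N; the valve lever still stands half open (45 degrees, within 8) (all of step 1 and value of joint needle_screw between 1.396 and 1.746 rad and velocity of joint needle_screw between -0.1 and 0.1 rad/s and contact force between the fingers and screw_head above 5 N); the arm keeps its last pose, push and grip.
It fails at once if a loose bystander is moved by more than 20 mm (distance of any of flux_syringe, tweezers_curved, solder_spool, tape_roll, wick_spool from where it was at the start of the episode above 0.02 m).
It also fails if it takes over 45 s, if anything falls off the work surface, if the arm or the gripper's body presses on something with over 40 N, if the wrist force passes 120 N, or if a joint passes its speed limit or range.

### The arm

A 7-joint arm with a two-finger parallel gripper is mounted at the origin on a cart in front of the work surface, level with it; the furniture and walls round the work are solid. World frame = base frame: x ahead of the robot, y to its left, z up, the work surface at z = 0. Lengths are in m, angles in rad, forces in N, time in s.
With the tool pointing down it reaches from about 0.4 to 0.85 m from the base axis. Payload 10.4 kg.
Tool frame: the origin (TCP) lies on the centre line of the jaws, within the pads' length; the fingertips stand 11 mm ahead of it and the grasp point (between the pads) lies 8 mm behind it; z points along the fingers, y is the line along which they close (so a half turn about z gives the same grasp; the last joint's range is limited). The gripper opens to 87 mm and grips with 3 to 60 N. Pads are 19 mm wide; open, the fingers measure 117 mm over their backs; the gripper's body (75 mm by 190 mm) begins 51 mm behind the grasp point.
Start: joints at [-1.231, 0.332, -0.065, 1.46, 0.022, 1.35, -0.088], TCP at [0.222, 0.584, 0.234] pointing down, gripper open.
Joint ranges: [-2.6, 2.6], [-0.5, 2.12], [-1.47, 1.34], [0.16, 2.42], [-1.27, 4.41], [0.06, 2.06], [-2.6, 2.6]. Speed limits (rad/s): [2.22, 2.22, 2.79, 2.79, 3.14, 3.14, 3.14].

### API

Orientations are given as a unit quaternion [x, y, z, w].
In Python, from bench import r gives the robot as it stands.
- The arm moves only by the shell command python3 -m pendant 'ROWS' [OPENING] [FORCE]. ROWS is JSON, a list of rows, each a list of 4 numbers: the shift along the tool's x, y, z in m, then the turn about the tool's z in rad. A call has 1 to 8 rows; each row shifts and turns the commanded pose from where the row before left it, along the tool's axes as they then stand; what a row does not reach is not made up. A row lasts 1/12 s, in which the tool goes at most 41.7 mm and 7.16 degrees, less where a joint would pass 70% of its speed; a pose out of reach is approached as far as the arm can. A call with a gripper value outside its range is refused whole. OPENING is the opening, from 0 (shut) to 1 (fully open), set as the call begins (- or left out, the last holds). The fingers move at their own pace and stop on an object; FORCE is the grip in N (left out, the last holds). Time passes only in rows, so rows that do not move let the fingers close. It gives the time, the measured TCP pose, the force, the opening and the grip force at its end, in the units of the state.
- r.read_state(): the state, without advancing time (a new reading comes with each control period).
- r.camera(name): name is "side" or "top"; returns a dict with "img" (480x640x3 uint8, red, green, blue), "camera_matrix" (3x3 intrinsics, pixels), "xyz" and "attitude" of the camera in the world. Camera axes: x right, y down, z forward; pixel columns grow to the right and rows downward; lengths in m; the calibration is good to about 2 mm. A picture is of the moment at which its call begins. There is no depth.
- r.close_job(): hands the job in; it is judged then, once.
Trained networks look in the newest picture that a camera, given by its name, has taken for a name from the list of things; names that differ only in an ending like _2 or _b are one class to them, and where a whole thing is asked for, a point or a joint stands for the part that bears it (a point fixed in the world has none). Each returns a list of dicts, best first, with "score" (0 to 1); they miss things now and then, are a little off and sometimes report something else, mostly with a low value. They report only what shows in the picture. A call takes as long as a camera call.
- r.outline_of(thing, camera): "mask" (480x640 bool, what is visible of it) and "bbox" ([centre column, centre row, width, height] in pixels, round what is visible of it).
The state is a dict: "time": time; "joint_positions": joint angles; "joint_vel": joint speeds; "joint_torque": joint torques, N m; "ee_pos": TCP position; "eef_rot": TCP orientation; "ft_force": force on the tool from outside, world axes, zero at the start; "torque": the same for the moment, N m; "width": finger opening in m; "grip_force": force on a finger pad.
Only numpy, scipy, OpenCV 4.12 (cv2) and the standard library are available. Lean on these libraries where they do the work, as an engineer would, in place of code of your own. Each camera call takes 0.05 s, during which the arm holds its last target. There are 200 camera calls.

## Working session

There is one attempt and no reset: what is moved stays moved. The work goes in short steps, Python scripts to look and compute and a shell command to move; the robot and the scene stay as the last step left them, time stands still between calls to the robot, and variables do not carry over. Pictures are saved under pics/ and viewed, at most 10 in all, crops included, and the job is handed in when it is done.

```bash
mkdir -p pics; cat > h.py <<'E'
from bench import r
import numpy as np, cv2
from scipy.spatial.transform import Rotation as R
def cam(n):
    c=r.camera(n); return c
def rot(c):
    a=np.array(c["attitude"]); return a if a.shape==(3,3) else R.from_quat(a).as_matrix()
def ray(c,u,v,z):
    d=rot(c)@np.linalg.inv(c["camera_matrix"])@np.array([u,v,1.]); p=np.array(c["xyz"]); return p+d*(z-p[2])/d[2]
def save(c,n,crop=None,s=1):
    im=c["img"][:,:,::-1]
    if crop: im=im[crop[1]:crop[3],crop[0]:crop[2]]
    cv2.imwrite("pics/"+n,cv2.resize(im,None,fx=s,fy=s,interpolation=cv2.INTER_CUBIC))
E
python3 - <<'E'
from h import *
s=r.read_state(); print(s["ee_pos"],s["eef_rot"],s["time"],s["width"],s["ft_force"])
ims=[]
for n in("top","side"):
    c=cam(n); print(n,c["xyz"],c["attitude"],c["camera_matrix"])
    save(c,n+".png")
    for t,z in (("flow_block",.044),("valve_lever",.082),("screw_head",.083),("flux_syringe",0),("tweezers_curved",0),("solder_spool",0),("tape_roll",0),("wick_spool",0)):
        o=r.outline_of(t,n)
        if o:
            m=o[0]["mask"]; v,u=np.nonzero(m)
            print(t,len(o),round(o[0]["score"],2),np.round(o[0]["bbox"]),np.round(ray(c,u.mean(),v.mean(),z),3), cv2.minAreaRect(np.c_[u,v].astype(np.float32)))
E
```

```text
[0.22167038 0.58396264 0.23273296] [ 1.80407220e-01  9.83591735e-01 -7.22464938e-04 -1.04199488e-04] 0.0 0.08724144684356802 [ 0.55704655  0.43830004 -0.28988963]
top [0.45245349 0.08213894 1.13431679] [ 0.7070474  -0.7047418   0.0454534  -0.03683689] [[584.38663115   0.         316.47501285]
 [  0.         584.38663115 246.46037517]
 [  0.           0.           1.        ]]
flow_block 1 0.91 [263. 316. 112.  63.] [0.454 0.171 0.044] ((261.40057373046875, 314.12493896484375), (52.45783615112305, 115.43885040283203), 83.51692199707031)
valve_lever 1 0.91 [226. 308.  28.  33.] [0.458 0.23  0.082] ((224.3606414794922, 310.53277587890625), (38.66714096069336, 11.651357650756836), 50.194427490234375)
screw_head 1 0.49 [261. 313. 116.  65.] [0.454 0.168 0.083] ((262.0059814453125, 314.05426025390625), (52.56270217895508, 114.60679626464844), 83.72892761230469)
flux_syringe 1 0.76 [414. 300.  63.   5.] [ 0.484 -0.126  0.   ] ((415.5, 298.5), (7.0, 63.0), 90.0)
tweezers_curved 1 0.49 [444. 373.   6.  10.] [ 0.341 -0.178  0.   ] ((445.2500305175781, 374.25), (7.77817440032959, 2.828426837921
[... 730 characters left out ...]
6037597656)
valve_lever 1 0.64 [279. 205.  28.  21.] [0.461 0.192 0.082] ((277.4000244140625, 204.30003356933594), (9.838698387145996, 26.385601043701172), 63.43495178222656)
screw_head 1 0.59 [281. 221.  10.  15.] [0.462 0.092 0.083] ((280.0, 221.5), (13.0, 8.0), 90.0)
tweezers_curved 1 0.52 [224. 327.  36.  28.] [ 0.355 -0.156  0.   ] ((223.45545959472656, 328.9145812988281), (8.056358337402344, 41.2069206237793), 62.44719314575195)
solder_spool 1 0.79 [414. 318.  32.  31.] [ 0.685 -0.163  0.   ] ((412.9676513671875, 316.42059326171875), (31.44556427001953, 33.20958709716797), 4.398705005645752)
tape_roll 1 0.85 [367. 212.  28.  17.] [0.692 0.301 0.   ] ((366.5, 213.0), (16.0, 23.0), 90.0)
```

```bash
python3 - <<'E'
from h import *
c=cam("top"); save(c,"t1.png",(180,255,350,375),4.5)
E
```

```text
(no output)
```

View pics/t1.png

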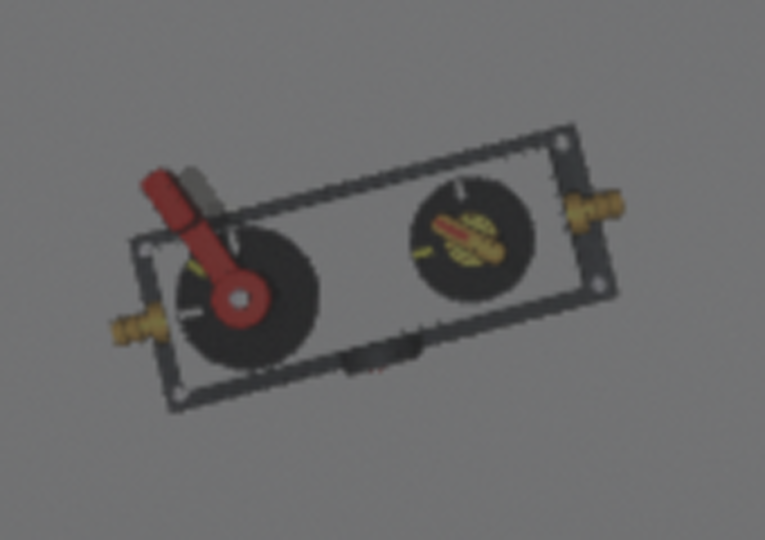

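The crop shows the red lever with its hub at full-image px (233,321) and grip at about (218,299), short of the yellow mark. The screw is at (284,308), with its red line pointing up-left between the white and yellow marks.

```bash
python3 - <<'E'
from h import *
c=cam("top")
P=lambda x,y,z: ray(c,180+(x+.5)/4.5-.5,255+(y+.5)/4.5-.5,z)
cs=[P(*q,.008) for q in((172,410),(615,295),(573,127),(133,240))]
ctr=np.mean(cs,0); y=(cs[0]-cs[1]+cs[3]-cs[2]); yaw=np.arctan2(-y[0],y[1])
print("center",ctr,"yaw",yaw)
ex=np.array([np.cos(yaw),np.sin(yaw)]); ey=np.array([-ex[1],ex[0]])
print("lens",np.linalg.norm(cs[0]-cs[1]),np.linalg.norm(cs[0]-cs[3]))
V=ctr[:2]+.05*ey; S=ctr[:2]-.045*ey
hub=P(240,298,.07)[:2]; sc=P(469,239,.083)[:2]; g=P(170,200,.082)[:2]
print("V",V,hub,"S",S,sc,"grip",g,np.linalg.norm(g-V))
print(np.linalg.norm(hub-sc), "yaw2",np.arctan2(-(hub-sc)[0],(hub-sc)[1]))
d=g-hub; print("lever",np.arctan2(d[1],d[0])-yaw)
d=P(435,220,.083)-P(502,258,.083); print("screw",np.arctan2(d[1],d[0])-yaw)
s=r.read_state(); m=R.from_quat(s["eef_rot"]).as_matrix(); print(s["ee_pos"],m.round(3))
E
```

```text
center [0.4536603  0.17105905 0.008     ] yaw 0.2545543575356604
lens 0.19304554898142015 0.07356653581261904
V [0.44106959 0.21944783] [0.44130995 0.219641  ] S [0.46499194 0.12750915] [0.46492441 0.12755711] grip [0.4800499 0.2466361] 0.04752542972191104
0.09506358177871922 yaw2 0.25103538335699005
lever 0.3540398991086989
screw 0.8065919641949368
[0.22175264 0.58434521 0.23358076] [[-0.935  0.355 -0.   ]
 [ 0.355  0.935  0.   ]
 [ 0.     0.    -1.   ]]
```

```bash
python3 -m pendant '[[-0.03,-0.0186,0,0],[-0.03,-0.0186,0,0],[-0.03,-0.0186,0,0],[-0.03,-0.0186,0,0],[-0.03,-0.0186,0,0],[-0.03,-0.0186,0,0],[-0.03,-0.0186,0.01,0],[-0.03,-0.0186,0.01,0]]' 0.6 20; python3 -m pendant '[[-0.03,-0.0186,0.01,0],[-0.03,-0.0186,0.01,0],[-0.03,-0.0186,0.01,0],[-0.03,-0.0186,0.01,0],[0,0,0,0.12],[0,0,0,0.12],[0,0,0,0.12],[0,0,0,0.12]]';  python3 -m pendant '[[0,0,0,0.12],[0,0,0,0.12],[0,0,0,0.12],[0,0,0,0.12],[0,0,0,0.12],[0,0,0,0.12],[0,0,0,0.12],[0,0,0,0.12]]'; python3 -m pendant '[[0,0,0,0.12],[0,0,0,0.12],[0,0,0,0.12],[0,0,0,0.12],[0,0,0,0.12],[0,0,0,0.12],[0,0,0,0.011],[0,0,0,0]]'
cat >> h.py <<'E'
def to(x,y,z,ya):
    s=r.read_state(); m=R.from_quat(s["eef_rot"]).as_matrix(); p=np.array(s["ee_pos"])
    a=np.arctan2(m[1,1],m[0,1]); t=(a-ya+np.pi)%(2*np.pi)-np.pi
    print("t",s["time"],"p",p.round(4),"yang",round(a,4),"shift",(m.T@(np.array([x,y,z])-p)).round(4),"turn",round(t,4),"q7",s["joint_positions"][6],"w",s["width"],"g",s["grip_force"],"tilt",m[:,2].round(3))
E
python3 -c "
from h import *
to(.4804,.2469,.065,-.964)"
```

```text
time: 1.67
ee_pos: [0.3945, 0.3588, 0.2141]
eef_rot: [0.18, 0.984, 0.001, 0.0]
ft_force: [1.4, -0.2, 0.3]
width: 0.0531
grip_force: 0.0
time: 2.33
ee_pos: [0.4793, 0.2477, 0.1736]
eef_rot: [0.412, 0.911, 0.0, -0.0]
ft_force: [-0.4, 0.1, 0.2]
width: 0.0522
grip_force: 0.0
time: 3.0
ee_pos: [0.4791, 0.248, 0.1736]
eef_rot: [0.786, 0.618, 0.0, -0.0]
ft_force: [0.3, 0.2, -0.2]
width: 0.0523
grip_force: 0.0
time: 3.67
ee_pos: [0.4791, 0.248, 0.1736]
eef_rot: [0.954, 0.301, 0.0, -0.0]
ft_force: [0.1, 0.8, -0.6]
width: 0.0519
grip_force: 0.0
t 3.6667 p [0.4791 0.248  0.1736] yang -0.9601 shift [0.0004 0.0017 0.1086] turn 0.0039 q7 -1.453687896282809 w 0.05192025636313552 g 0.0 tilt [ 0.  0. -1.]
```

Descend and close on the lever.

```bash
python3 -m pendant '[[0,0.0015,0.025,0],[0,0,0.025,0],[0,0,0.025,0],[0,0,0.02,0],[0,0,0.0136,0],[0,0,0,0]]'; python3 -m pendant '[[0,0,0,0],[0,0,0,0],[0,0,0,0],[0,0,0,0],[0,0,0,0],[0,0,0,0]]' 0 20
python3 -c "
from h import *
to(.4804,.2469,.065,-.964)
c=cam('top');save(c,'t2.png',(180,255,350,375),4.5)"
```

```text
time: 4.17
ee_pos: [0.4783, 0.2457, 0.0622]
eef_rot: [0.954, 0.301, -0.002, 0.001]
ft_force: [-1.0, -0.0, -0.7]
width: 0.0523
grip_force: 0.0
time: 4.67
ee_pos: [0.4802, 0.2469, 0.0654]
eef_rot: [0.954, 0.299, 0.0, -0.0]
ft_force: [0.1, 1.0, 0.2]
width: 0.02
grip_force: 0.0
t 4.6667 p [0.4802 0.2469 0.0654] yang -0.9627 shift [0.0002 0.0001 0.0004] turn 0.0013 q7 -1.4032158834857023 w 0.01999494328113249 g 0.0 tilt [ 0.001  0.001 -1.   ]
```

View pics/t2.png

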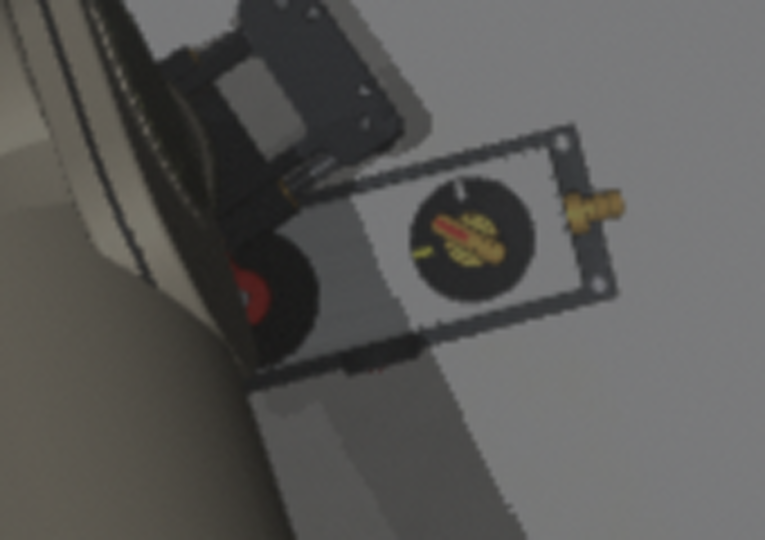

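The arm hides the lever (grip near crop (170,200)) and the fingers were still closing. The screw is untouched. I'll finish the close, then orbit 0.43 rad.

```bash
python3 -m pendant '[[0,0,0,0],[0,0,0,0],[0,0,0,0],[0,0,0,0]]' 0 20; python3 -m pendant '[[-0.0001,-0.00345,0,-0.072],[-0.0001,-0.00345,0,-0.072],[-0.0001,-0.00345,0,-0.072],[-0.0001,-0.00345,0,-0.072],[-0.0001,-0.00345,0,-0.072],[-0.0001,-0.00345,0,-0.072],[0,0,0,0],[0,0,0,0]]'
python3 -c "
from h import *
V=np.array([.441,.2195]);th=1.038
g=V+.048*np.array([np.cos(th),np.sin(th)])
to(g[0],g[1],.065,th-np.pi/2)
p=r.read_state()['ee_pos'][:2]-V;print(np.hypot(*p),np.arctan2(p[1],p[0])-.253)"
```

```text
time: 5.05
ee_pos: [0.48, 0.2473, 0.0652]
eef_rot: [0.954, 0.299, 0.0, -0.0]
ft_force: [-1.5, 2.9, 2.6]
width: 0.0122
grip_force: 20.0
time: 5.72
ee_pos: [0.465, 0.2615, 0.0652]
eef_rot: [0.868, 0.496, 0.0, -0.0]
ft_force: [-2.4, 4.7, 2.6]
width: 0.0117
grip_force: 20.0
t 5.7167 p [0.465  0.2615 0.0652] yang -0.5326 shift [-0.0003  0.0006  0.0002] turn 0.0002 q7 -1.039221844819928 w 0.011700994458935242 g 19.999744053930044 tilt [ 0.     0.001 -1.   ]
0.04834088187324374 0.7978111546138856
```

```bash
python3 -m pendant '[[0,0,0,0],[0,0,0,0],[0,0,0,0],[0,0,0,0],[0,0,-0.02,0],[0,0,-0.03,0],[0,0,-0.03,0],[0,0,0,0]]' 0.5; python3 -m pendant '[[-0.0288,0.017,0,-0.01],[-0.0288,0.017,0,-0.01],[-0.0288,0.017,0,0],[-0.0288,0.017,0,0],[0,0,0,0],[0,0,0,0],[0,0,0,0]]'
python3 -c "
from h import *
to(.465,.1275,.0715,1.06-np.pi/2)
c=cam('top');save(c,'t3.png',(180,255,350,375),4.5)
for n in ('top','side'):
  if n=='side': c=cam(n)
  for t,z in (('valve_lever',.07),('screw_head',.071)):
    o=r.outline_of(t,n)
    if o: v,u=np.nonzero(o[0]['mask']); print(n,t,o[0]['score'],len(u),ray(c,u.mean(),v.mean(),z))"
```

```text
time: 6.38
ee_pos: [0.4677, 0.2617, 0.1503]
eef_rot: [0.868, 0.496, 0.004, -0.0]
ft_force: [0.7, 0.9, 0.6]
width: 0.0434
grip_force: 0.0
time: 6.97
ee_pos: [0.467, 0.1274, 0.1449]
eef_rot: [0.863, 0.505, 0.0, -0.0]
ft_force: [-0.8, -0.2, -1.3]
width: 0.0434
grip_force: 0.0
t 6.9667 p [0.467  0.1274 0.1449] yang -0.5113 shift [-0.0009 -0.0018  0.0734] turn -0.0005 q7 -0.8337667622289262 w 0.043444829891203504 g 0.0 tilt [ 0.  0. -1.]
top valve_lever 0.51 136 [0.46384531 0.25825093 0.07      ]
side valve_lever 0.53 181 [0.45222631 0.22955324 0.07      ]
side screw_head 0.47 125 [0.4625424  0.12216223 0.071     ]
```

View pics/t3.png

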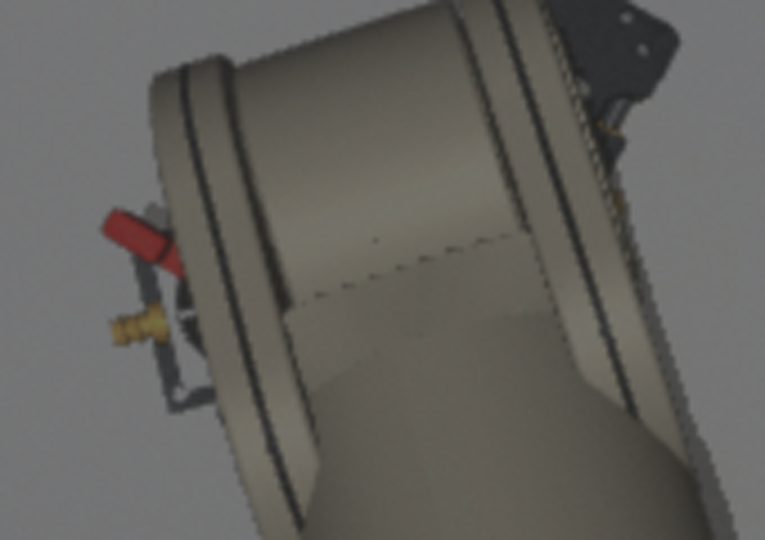

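The lever's grip is at crop (133,237), which puts the valve at about 0.79 rad, so it's half open. Now onto the screw.

```bash
python3 -m pendant '[[-0.0009,-0.0018,0.02,0],[0,0,0.02,0],[0,0,0.02,0],[0,0,0.0134,0],[0,0,0,0],[0,0,0,0]]'; python3 -m pendant '[[0,0,0,0],[0,0,0,0],[0,0,0,0],[0,0,0,0],[0,0,0,0],[0,0,0,0],[0,0,0,0],[0,0,0,0]]' 0 25
python3 -c "
from h import *
to(.465,.1275,.0715,1.06-np.pi/2);s=r.read_state();print(s['torque'],s['ft_force'])"
```

```text
time: 7.77
ee_pos: [0.4647, 0.1272, 0.0713]
eef_rot: [0.863, 0.506, -0.001, 0.0]
ft_force: [-1.0, -0.2, 0.3]
width: 0.0437
grip_force: 0.0
time: 8.43
ee_pos: [0.4641, 0.1279, 0.0717]
eef_rot: [0.863, 0.506, -0.001, -0.001]
ft_force: [-6.5, 2.0, 7.0]
width: 0.0089
grip_force: 25.0
t 8.4333 p [0.4641 0.1279 0.0717] yang -0.5102 shift [0.0001 0.001  0.0002] turn 0.0006 q7 -0.7919341895033787 w 0.008895162007990261 g 25.0009631132707 tilt [-0.002  0.001 -1.   ]
[0.47217245 1.39633948 0.04288977] [-6.52248106  1.99432372  7.01019259]
```

```bash
python3 -m pendant '[[0,0,0,0.1],[0,0,0,0.1],[0,0,0,0.1],[0,0,0,0.1],[0,0,0,0.1],[0,0,0,0.1],[0,0,0,0.1],[0,0,0,0]]'; T='from h import *
to(.465,.1275,.0715,.253-np.pi/2);s=r.read_state();print(s["torque"][2],s["ft_force"])'; python3 -c "$T"; python3 -m pendant '[[0,0,0,0.03],[0,0,0,0.03],[0,0,0,0.03],[0,0,0,0],[0,0,0,0]]'; python3 -c "$T";  python3 -m pendant '[[0,0,0,0.03],[0,0,0,0.02],[0,0,0,0],[0,0,0,0],[0,0,0,0]]'; python3 -c "$T"
```

```text
time: 9.1
ee_pos: [0.4638, 0.1282, 0.0717]
eef_rot: [0.984, 0.176, -0.001, -0.001]
ft_force: [-8.1, 2.6, 8.1]
width: 0.009
grip_force: 25.0
t 9.1 p [0.4638 0.1282 0.0717] yang -1.2164 shift [0.0008 0.0011 0.0002] turn 0.1014 q7 -1.48043461121101 w 0.009046953843700453 g 25.00274500111118 tilt [-0.002  0.001 -1.   ]
-0.04755873904354345 [-8.13438406  2.59118048  8.11907753]
time: 9.52
ee_pos: [0.4638, 0.1282, 0.0717]
eef_rot: [0.991, 0.135, -0.001, -0.001]
ft_force: [-7.0, 3.4, 8.2]
width: 0.0085
grip_force: 25.0
t 9.5167 p [0.4638 0.1282 0.0717] yang -1.3003 shift [0.0009 0.001  0.0002] turn 0.0175 q7 -1.561869283959676 w 0.008455974777495498 g 25.00138533068821 tilt [-0.002  0.001 -1.   ]
-0.053121127269237386 [-6.99830992  3.35266182  8.2018058 ]
time: 9.93
ee_pos: [0.4638, 0.1283, 0.0717]
eef_rot: [0.994, 0.111, -0.001, -0.001]
ft_force: [-7.2, 3.3, 7.7]
width: 0.0089
grip_force: 25.0
t 9.9333 p [0.4638 0.1283 0.0717] yang -1.3491 shift [0.001  0.001  0.0002] turn -0.0313 q7 -1.6098034991460461 w 0.00887134761332352 g 25.001263744197786 tilt [-0.002  0.001 -1.   ]
0.4302458717762423 [-7.2357701   3.30042259  7.69950372]
```

```bash
T='from h import *
to(.465,.1275,.0715,.253-np.pi/2);s=r.read_state();print(s["torque"],s["ft_force"])'; python3 -m pendant '[[0,0,0,0.015],[0,0,0,0],[0,0,0,0],[0,0,0,0]]'; python3 -c "$T"
```

```text
time: 10.27
ee_pos: [0.4638, 0.1283, 0.0717]
eef_rot: [0.995, 0.103, -0.001, -0.001]
ft_force: [-7.5, 3.3, 8.0]
width: 0.0092
grip_force: 25.0
t 10.2667 p [0.4638 0.1283 0.0717] yang -1.364 shift [0.001  0.001  0.0002] turn -0.0462 q7 -1.6243276796152208 w 0.009156830055155739 g 25.001507978886366 tilt [-0.002  0.001 -1.   ]
[0.6351482  1.8238655  0.51088681] [-7.46534633  3.29373799  8.03314705]
```

The reaction torque climbed to 0.5 N m, so the screw is seated. Back off a quarter turn.

```bash
T='from h import *
to(.465,.1275,.0715,.253);s=r.read_state();print(s["torque"],s["ft_force"])';  python3 -m pendant '[[0,0,0,-0.1],[0,0,0,-0.1],[0,0,0,-0.1],[0,0,0,-0.1],[0,0,0,-0.1],[0,0,0,-0.1],[0,0,0,-0.1],[0,0,0,-0.1]]';  python3 -m pendant '[[0,0,0,-0.1],[0,0,0,-0.1],[0,0,0,-0.1],[0,0,0,-0.1],[0,0,0,-0.1],[0,0,0,-0.1],[0,0,0,-0.1],[0,0,0,-0.1]]'; python3 -m pendant '[[0,0,0,0],[0,0,0,0],[0,0,0,0],[0,0,0,0]]'; python3 -c "$T
c=cam('top');save(c,'t4.png',(180,255,350,375),3)
d=cam('side');save(d,'s4.png',(230,170,330,260),6)
a=cv2.imread('pics/t4.png');b=cv2.imread('pics/s4.png');b=b[:360];k=np.zeros((540,800,3),np.uint8)
k[:360,:400]=a[:,:400];k[:360,400:]=b[:,:400];cv2.imwrite('pics/both.png',k)"
```

```text
time: 10.93
ee_pos: [0.464, 0.1279, 0.0717]
eef_rot: [0.875, 0.484, -0.001, -0.001]
ft_force: [-6.4, 3.0, 6.4]
width: 0.0088
grip_force: 25.0
time: 11.6
ee_pos: [0.4645, 0.1278, 0.0717]
eef_rot: [0.618, 0.786, 0.0, -0.001]
ft_force: [-3.8, 2.6, 4.2]
width: 0.0088
grip_force: 25.0
time: 11.93
ee_pos: [0.4645, 0.1278, 0.0717]
eef_rot: [0.621, 0.784, 0.0, -0.001]
ft_force: [-4.5, 2.6, 4.9]
width: 0.0087
grip_force: 25.0
t 11.9333 p [0.4645 0.1278 0.0717] yang 0.2306 shift [-0.0004  0.0004  0.0002] turn -0.0224 q7 -0.06817913192151077 w 0.008696590792416062 g 25.000840066932142 tilt [-0.001  0.001 -1.   ]
[0.62630526 0.99296504 0.05305851] [-4.45208328  2.58039338  4.91044811]
```

View pics/both.png

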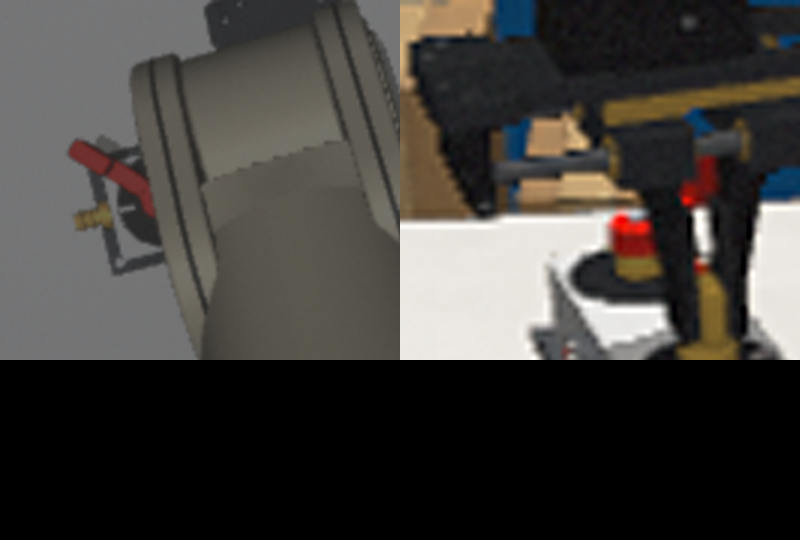

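The left half shows the lever still at half open (grip at about (92,155)). The right half shows the brass head held between both fingers at about (710,305), with its red line toward the block's +y. The pads are gripping at 25 N, so I'm handing in.

```bash
python3 -c "
from bench import r
print(r.close_job())"
```

```text
the job is handed in; nothing more can be done
None
```

I handed the job in at about 12 s with the valve at about 0.79 rad (half open), the thumbscrew seated and then backed off about 1.55 rad by tool angle, and the fingers still gripping it at 25 N; the loose items were never approached, though I didn't re-measure them, and no verdict came back.

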